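# Wedge a book tight in the small press

## Robot

A 6-joint arm with a two-finger parallel gripper is mounted at the origin on the work surface. World frame = base frame: x ahead of the robot, y to its left, z up, the work surface at z = 0. Lengths are in m, angles in rad, forces in N, time in s.
With the tool pointing down it reaches from about 0.275 to 0.725 m from the base axis. Payload 15.9 kg.
Tool frame: the origin (TCP) lies at the very end of the fingers, on their centre line; the grasp point (between the pads) lies behind it (env.grasp_offset is the z of the grasp point in the tool frame, in m); z points along the fingers, y is the line along which they close (so a half turn about z gives the same grasp; the last joint's range is limited). The gripper opens to 85 mm and grips with 20 to 120 N. Pads are 22 mm wide; open, the fingers measure 114 mm over their backs; the gripper's body (76 mm by 85 mm) begins 54 mm behind the grasp point. The pads swing forward as they close: fully open they stand 13 mm farther back than shut.
Start: joints at [-1.188, 0.213, -0.034, 1.323, 0, 1.571], TCP at [0.187, -0.464, 0.231] pointing down, gripper open.
Joint ranges: [-2.98, 2.98], [-0.74, 1.72], [-1.14, 1.35], [-2.1, 2.04], [-1.57, 1.44], [-3.14, 3.14]. Speed limits (rad/s): [1.89, 1.89, 2.39, 2.57, 3.14, 3.14].

## Interface

Orientations are given as a unit quaternion [w, x, y, z].
In Python, from workcell import env gives the robot as it stands. The module is installed in compiled form; this text tells all that it offers. Calls block until the motion is done:
- env.movep(position, orientation): joint-space move of the TCP to a pose.
- env.servo_line(position, rotation=None, vel=0.15, force_limit=None): straight line of the TCP; rotation=None keeps the orientation; vel is the mean speed in m/s. With force_limit (N) it stops when the force on the tool has changed by that much, and returns True; else False.
- env.goto_joints(angles): joint-space move.
- env.set_gripper(opening, grasp_force=None): finger opening in m; grasp_force is the grip in N (None keeps the last); returns when the fingers have stopped.
- env.wait(seconds).
- env.ik(position, orientation): joint angles nearest the present ones, or None.
- env.get_image(name): name is "scene" or "top" or "wrist"; returns the picture (480x640x3 uint8, red, green, blue); there is no depth.
- env.camera_model(name): a dict with "fovy" (degrees; the focal length in pixels is half the picture's height over the tangent of half this angle, whatever the lens; pixels are square), "cx", "cy" (the principal point, pixels), "eye" and "rotation" of the camera in the world; the wrist camera has in their place "T_tool_cam" (4x4, takes a point from camera to tool coordinates, whose origin is the TCP and whose axes are the flange's). Camera axes: x right, y up, looking along -z (the intrinsics and any distortion apply to the point x, -y, -z); pixel columns grow to the right and rows downward; lengths in m; the calibration is good to about 2 mm. A picture is of the moment at which its call begins: read the wrist's pose just before it. camera_model takes no time and is no camera call.
A pose or a line that the arm cannot do raises env.MotionError and nothing moves.
- env.hand_in(): hands the job in; it is judged then, once.
Readings, each from a call of its own:
- env.get_time(): time.
- env.get_joints(): joint angles.
- env.get_dq(): joint speeds.
- env.get_joint_efforts(): joint torques, N m.
- env.get_tcp_pos(): TCP position.
- env.get_eef_rot(): TCP orientation.
- env.get_wrist_force(): force on the tool from outside, world axes, zero at the start.
- env.get_torque(): the same for the moment, N m.
- env.get_finger_gap(): finger opening in m.
- env.get_grip_force(): force on a finger pad.
Only numpy, scipy, OpenCV 4.12 (cv2) and the standard library are available. Lean on these libraries where they do the work, as an engineer would, in place of code of your own. Each camera call takes 0.05 s, during which the arm holds its last target. There are 200 camera calls.

## Task

Take the thicker of the two wooden wedges from the stand, start it upright, thin end down, in the slot of the book press about midway along, and push or tap it down by feel until it is firmly tight and keeps the book clamped by itself. Do not drive it so hard that the book is crushed, and leave the thinner wedge and the other things on the table where they are.

Things in the scene. Friction and masses are not known exactly. Their poses are not given: they have to be found in the camera images.
- wedge: Thick wooden wedge, 90 g, 95 high, 36 wide (x), 8 thick (y) at the tip, 22.5 at the flat top; both broad faces taper alike, 1 in 6 together; its two ends (across x) are parallel: grip it across x, near the top. Origin: centre of the tip's underside, z up. Starts upright in either pocket of the stand, 63 mm standing out. Same when turned half round.
- thin_wedge: The thinner wooden wedge, same height and width, 8 thick at the tip and 11.6 at the top, in the other pocket of the stand; not for this job. Origin: centre of the tip's underside.
- stand: Fixed plywood block 80 (x) x 124 (y) x 40 high with two pockets at y = +30 and -30, each 40 along x, 17 wide at the top, 12 wide in its lower part, floor 8 above the table. Origin: centre of its underside.
- press: Fixed wooden book press: base 150 (x) x 135 (y) x 15, cheeks 80 high, 130 long. From +y to -y: fixed cheek, slot, sliding board backed by a navy book, fixed cheek. The slot runs along x, open above and at its ends. The book is held once the wedge, let go, presses on the cheek with 12 N or more; over 36 N crushes it. Origin: under the slot's middle, on the table, z up.
- slot (a point): Middle of the slot's mouth, 80 above the table, axes of the press. Slot 13 to 18 wide at the mouth (differs each time), 65 deep, walls closing downward at the wedge's own taper. The thick wedge, its x along the slot's x, touches both walls when its tip is 30 to 60 below the mouth: only feel tells where. The true gap's middle lies up to 1.2 mm aside in y.
- cheek_top (a point): Middle of the fixed cheek's upper face, 80 above the table, 20 mm from the slot's middle on the press's +y side. How the wedge feels: pushed down with P newtons it presses on the cheek with about 0.85 to 1.25 P (friction varies) and, jamming by itself, keeps that when let go. Past first touch the push grows by 4 to 7 N per mm. Firmly tight is a slow steady push of about 20 N.
- phone: Bystander: black phone 74 x 150 x 9 lying beyond the work. Origin: centre of its underside.
- ruler: Bystander: steel rule 200 (x) x 26 x 4, lying between press and stand. Origin: centre of its underside.
- pen_cup: Bystander: orange cup of pens, 84 wide, 90 high, pens to 160. Origin: centre of its underside.
- jar: Bystander: pale green jar, 80 wide, 65 high. Origin: centre of its underside.

How it is judged:
On the way:
1. the thick wedge stands in the slot with its thin end at least 15 mm below the mouth (z of wedge in the frame of slot below -0.015 m and x of wedge in the frame of slot between -0.035 and 0.035 m and y of wedge in the frame of slot between -0.01 and 0.01 m), for 0.1 s.
At the end, for the whole second after the job is handed in: The thick wedge, let go and at rest, stands in the slot thin end down, upright within 7 and in line within 9 degrees, within 35 mm of the middle, tip 25 mm or more below the mouth, pressing on the fixed cheek with 12 N or more; the thin wedge is still in its pocket (contact force between wedge and press above 12 N and x of wedge in the frame of slot between -0.035 and 0.035 m and y of wedge in the frame of slot between -0.008 and 0.008 m and z of wedge in the frame of slot below -0.025 m and angle between wedge's own z axis and vertical below 0.12 rad and angle between the x axis of wedge and the x axis of press, either way round below 0.15 rad and linear speed of wedge below 0.01 m/s and z of thin_wedge in the frame of stand below 0.015 m and angle between thin_wedge's own z axis and vertical below 0.25 rad); the robot touches nothing.
It fails at once if the wedge presses on the press's cheek with more than 36 N: the book is crushed (contact force between wedge and press above 36 N).
It fails at once if the thin wedge is taken or pushed about (moved 20 mm) (distance of thin_wedge from where it was at the start of the episode above 0.02 m).
It fails at once if a bystander is moved by more than 30 mm (distance of any of phone, ruler, pen_cup, jar from where it was at the start of the episode above 0.03 m).
It also fails if it takes over 48 s, if anything falls off the work surface, if the arm or the gripper's body presses on something with over 40 N, if the wrist force passes 120 N, or if a joint passes its speed limit or range.

## Working session

There is one attempt and no reset: what is moved stays moved. The work goes in short steps, each a Python script; the robot and the scene stay as the last script left them, time stands still between calls to the robot, and variables do not carry over. Pictures are saved under pics/ and viewed, at most 10 in all, crops included, and the job is handed in when it is done.

```bash
mkdir -p pics
python3 - <<'E'
from workcell import env
import cv2
for n in ("top","scene"):
    im=env.get_image(n); cv2.imwrite(f"pics/{n}0.png",im[:,:,::-1]); print(n,env.camera_model(n))
print(env.camera_model("wrist"),env.grasp_offset,env.get_eef_rot(),env.get_time())
E
```

```text
top {'fovy': 47.02620372763881, 'cx': 324.8819017683647, 'cy': 245.36010442415667, 'eye': array([0.51023242, 0.00892837, 0.97948598]), 'rotation': array([ 0.70861724,  0.05112009, -0.03354835, -0.70293873])}
scene {'fovy': 45.298416399173895, 'cx': 321.4987841295333, 'cy': 248.04993905482587, 'eye': array([ 1.15230674, -0.35074114,  0.75768734]), 'rotation': array([0.8191659 , 0.33268397, 0.17894212, 0.43158814])}
{'fovy': 64.65067084237948, 'cx': 316.62599067026906, 'cy': 239.38265021871192, 'T_tool_cam': array([[-9.80940028e-05,  9.51767739e-01,  3.06819428e-01,
         7.93814497e-02],
       [ 9.99999982e-01,  4.38106086e-05,  1.83809994e-04,
         7.58509598e-04],
       [ 1.61502476e-04,  3.06819441e-01, -9.51767726e-01,
        -1.41431803e-01],
       [ 0.00000000e+00,  0.00000000e+00,  0.00000000e+00,
         1.00000000e+00]])} -0.0187 [-5.01998319e-04  9.81741075e-01  1.90221454e-01 -8.68935632e-05] 0.1
```

View pics/top0.png

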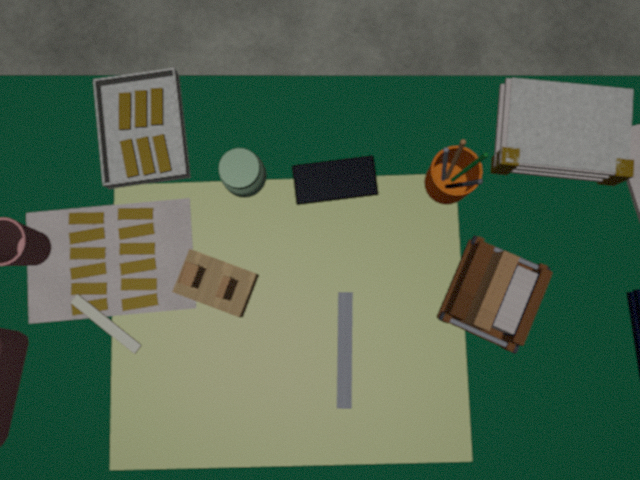

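View pics/scene0.png

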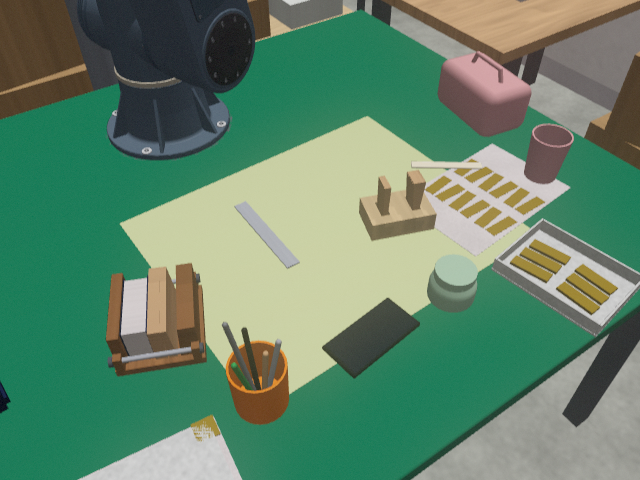

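The top view shows the stand near (215,283), the press near (495,293), and the ruler at (345,350). In the scene view the thicker wedge looks like the right-hand one, at (415,190). I'll zoom in on the stand and press.

Run:
```python
import cv2,numpy as np
t=cv2.imread("pics/top0.png");s=cv2.imread("pics/scene0.png")
r=lambda a:np.clip(cv2.resize(a,(400,300),interpolation=cv2.INTER_CUBIC).astype(float)*1.5,0,255).astype(np.uint8)
a=r(t[240:330,160:280]);b=r(t[230:356,420:588]);c=r(s[160:250,345:465]);d=r(s[255:381,90:258])
cv2.imwrite("pics/crop1.png",np.vstack([np.hstack([a,b]),np.hstack([c,d])]))
```

```text
(no output)
```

View pics/crop1.png

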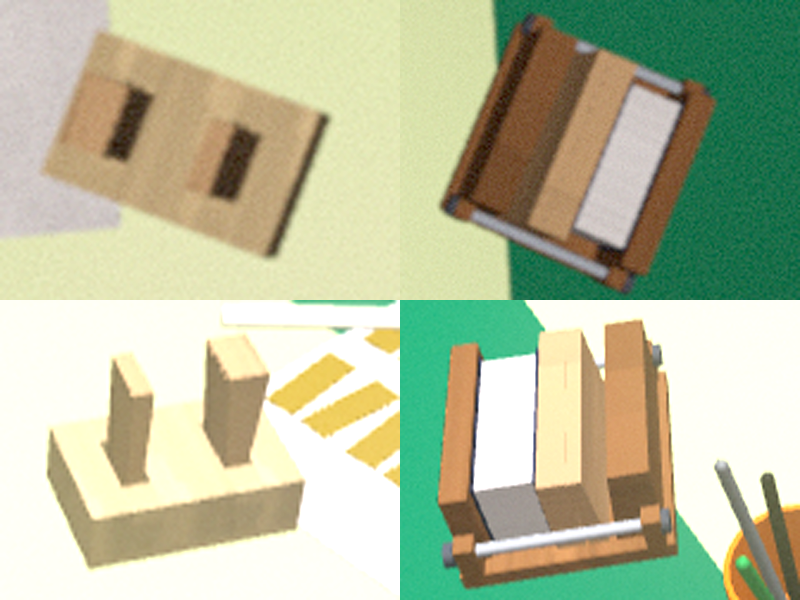

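The thick wedge is in the stand's left pocket in the top view, which is the +y side. In the press, the slot lies between the left brown cheek and the light sliding board. Next I'll get coarse positions from the top view and look closer with the wrist camera.

```bash
cat > h.py <<'E'
from workcell import env
import numpy as np, cv2
from scipy.spatial.transform import Rotation as R
def rot(q): return R.from_quat([q[1],q[2],q[3],q[0]]).as_matrix()
def ray(cam,pose,px):
    m=env.camera_model(cam); f=240/np.tan(np.radians(m["fovy"]/2))
    px=np.atleast_2d(np.float64(px)); d=np.c_[(px[:,0]-m["cx"])/f,-(px[:,1]-m["cy"])/f,-np.ones(len(px))]
    if cam=="wrist":
        T=np.array(m["T_tool_cam"]); p,q=pose; W=rot(q)
        return np.asarray(p)+W@T[:3,3], d@(W@T[:3,:3]).T
    return m["eye"], d@rot(m["rotation"]).T
def plane(cam,px,z,pose=None):
    e,d=ray(cam,pose,px); return e+d*((z-e[2])/d[:,2])[:,None]
def down(a): # tool down, closing line (tool y) along world angle a
    y=np.array([np.cos(a),np.sin(a),0]); z=np.array([0,0,-1.]); x=np.cross(y,z)
    q=R.from_matrix(np.c_[x,y,z]).as_quat(); return np.r_[q[3],q[:3]]
def snap(name):
    pose=(np.array(env.get_tcp_pos()),np.array(env.get_eef_rot()))
    im=env.get_image("wrist"); cv2.imwrite(f"pics/{name}.png",im[:,:,::-1]); np.savez(f"pics/{name}.npz",p=pose[0],q=pose[1]); return im
def pose(name): d=np.load(f"pics/{name}.npz"); return d["p"],d["q"]
E
python3 - <<'E'
from h import *
S=plane("top",np.array([[97,30],[320,113],[265,250],[43,172]])/3.3333+[160,240],.04)
print("stand",S.round(4),S.mean(0),np.linalg.norm(np.diff(S,axis=0),axis=1))
W=plane("top",np.array([[82,75],[132,85],[112,158],[64,145]])/3.3333+[160,240],.103);print("wedge top",W.mean(0))
P=plane("top",(np.array([[577,45],[608,52],[553,240],[525,222]])-[400,0])/2.38+[420,230],.08)
print("slot-ish / board",P.round(4))
for a in (S[0]-S[3],S[1]-S[2],P[0]-P[3],P[1]-P[2]): print(np.degrees(np.arctan2(a[1],a[0])))
a=np.arctan2(*(S[0]-S[3])[1::-1]); c=W.mean(0)
for k in (0,np.pi): 
  for x,y in (c[:2],P.mean(0)[:2]): print(k,env.ik([x,y,.25],down(a+k)))
E
```

```text
stand [[0.6154 0.2671 0.04  ]
 [0.5733 0.1503 0.04  ]
 [0.5033 0.1766 0.04  ]
 [0.5419 0.2921 0.04  ]] [0.55848446 0.22151868 0.04      ] [0.12418749 0.0748135  0.12175386]
wedge top [0.56696789 0.24791614 0.103     ]
slot-ish / board [[ 0.6144 -0.2445  0.08  ]
 [ 0.6098 -0.2654  0.08  ]
 [ 0.4822 -0.2249  0.08  ]
 [ 0.4941 -0.2064  0.08  ]]
-18.794119822845644
-20.644775139640394
-17.542452732841717
-17.624066914403407
0 [0.41221455 0.47277233 0.37874826 1.47677226 0.         2.31103015]
0 [-0.40411826  0.42459267  0.30503975  1.45124341  0.          1.49469734]
3.141592653589793 [ 0.41221455  0.47277233  0.37874826  1.47677226  0.         -0.8305625 ]
3.141592653589793 [-0.40411826  0.42459267  0.30503975  1.45124341  0.         -1.64689532]
```

Run:
```python
from h import *
def go(c,a,name):
    q=down(a); x=rot(q)[:,0]; p=np.array([c[0],c[1],.24])-.06*x; print(p)
    env.movep(p,q); env.wait(.3); snap(name)
go((.552,-.226),np.radians(-17.6),"wp"); go((.567,.248),np.radians(-19.5),"ws"); print(env.get_time())
a,b=[cv2.imread(f"pics/{n}.png") for n in("wp","ws")]
v=np.hstack([cv2.resize(a[:,80:560],(400,400)),cv2.resize(b[:,80:560],(400,400))])
cv2.imwrite("pics/v.png",np.clip(v*1.6,0,255).astype(np.uint8))
```

```text
[ 0.53385781 -0.28319144  0.24      ]
[0.54697159 0.19144151 0.24      ]
3.9917
```

View pics/v.png

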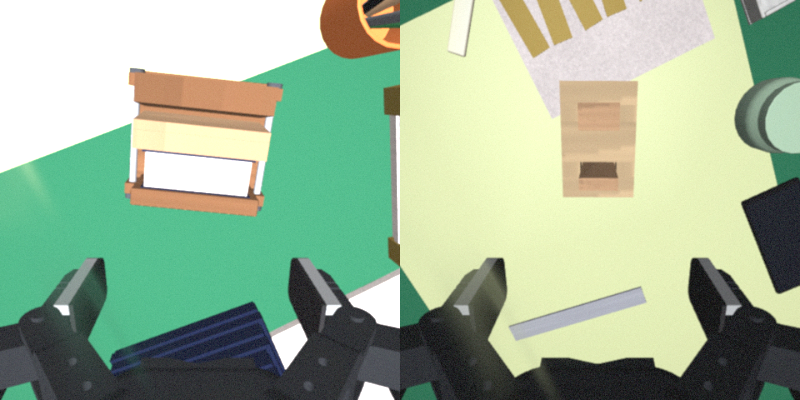

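The wrist pictures show the press at about (205,140) and the stand at about (600,140) in the montage, both clear. The press is turned a few degrees from my estimate. I'll crop closer to pick edges.

Run:
```python
import cv2,numpy as np
a,b=[cv2.imread(f"pics/{n}.png") for n in("wp","ws")]
# press crop x 225..425,y 70..270 ; stand crop x 260..380? 
c=cv2.resize(a[75:195,220:430],(800,457),interpolation=cv2.INTER_CUBIC)
d=cv2.resize(b[90:245,265:375],(400,564),interpolation=cv2.INTER_CUBIC)
cv2.imwrite("pics/c.png",np.clip(c*1.5,0,255).astype(np.uint8));cv2.imwrite("pics/d.png",np.clip(d*1.3,0,255).astype(np.uint8))
```

```text
(no output)
```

View pics/c.png

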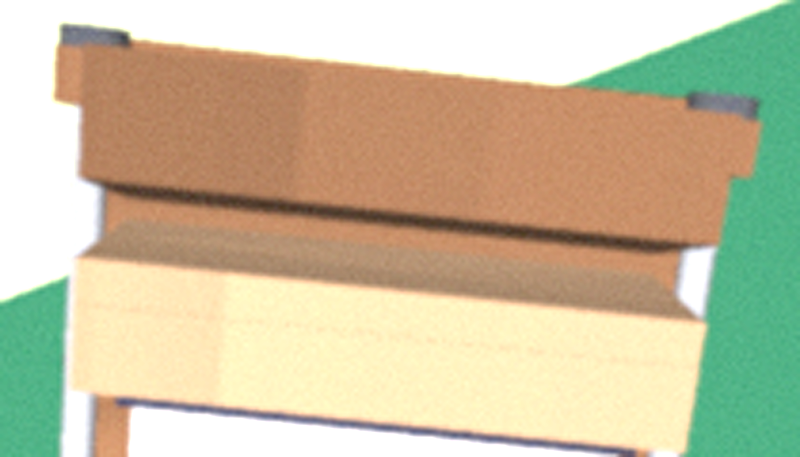

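View pics/d.png

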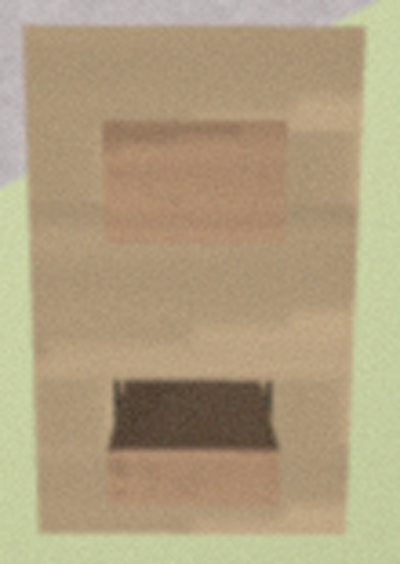

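Run:
```python
from h import *
P=plane("wrist",np.array([[82,178],[715,245],[706,322],[77,258]])/3.81+[220,75],.08,pose("wp"))
print(P.round(4),np.linalg.norm(np.diff(P,axis=0),axis=1),"mid",P.mean(0))
W=plane("wrist",np.array([[103,121],[287,121],[285,242],[103,243]])/3.636+[265,90],.103,pose("ws"))
print(W.round(4),np.linalg.norm(np.diff(W,axis=0),axis=1),"mid",W.mean(0))
S=plane("wrist",np.array([[24,27],[365,27],[345,532],[39,532]])/3.636+[265,90],.04,pose("ws"))
print("stand",S.mean(0),np.linalg.norm(np.diff(S,axis=0),axis=1))
for Q in(P,W,S):
  for i,j in((0,1),(3,2)): d=Q[j]-Q[i];print(np.degrees(np.arctan2(d[1],d[0])))
```

```text
[[ 0.503  -0.195   0.08  ]
 [ 0.6202 -0.2459  0.08  ]
 [ 0.6148 -0.2602  0.08  ]
 [ 0.4964 -0.2091  0.08  ]] [0.12777454 0.01532317 0.12898244] mid [ 0.55860331 -0.2275434   0.08      ]
[[0.5576 0.2663 0.103 ]
 [0.5911 0.2544 0.103 ]
 [0.5835 0.2328 0.103 ]
 [0.5495 0.2447 0.103 ]] [0.03552202 0.02292805 0.03606779] mid [0.57041619 0.24954158 0.103     ]
stand [0.5603788  0.22132609 0.04      ] [0.0791475  0.12281441 0.07937874]
-23.474259729889397
-23.340907482861923
-19.545533712091228
-19.233825990500264
-19.54750731693513
-19.53588935092784
```

Sizes and spacings all check: the wedge top measures 36x22.9 mm, the slot 15.3 mm wide, the stand 79x123 mm. Next is the grasp and lift.

Run:
```python
from h import *
c=[.5704,.2496]; q=down(np.radians(-19.5)); zg=.0743
env.movep([*c,.15],q)
print(env.servo_line([*c,zg],vel=.08,force_limit=8), env.get_tcp_pos())
env.set_gripper(.02,80); print("gap",env.get_finger_gap(),"grip",env.get_grip_force())
env.servo_line([*c,zg+.13],vel=.1); print("gap",env.get_finger_gap(),env.get_wrist_force(),env.get_time())
s=[.5586,-.2275]; q=down(np.radians(-23.4))
env.movep([*s,zg-.008+.10],q); env.wait(.3)
print(env.get_tcp_pos(),env.get_wrist_force(),env.get_finger_gap(),env.get_time())
snap("w2"); cv2.imwrite("pics/s2.png",env.get_image("scene")[:,:,::-1])
a=cv2.imread("pics/s2.png")[200:380,80:260]; b=cv2.imread("pics/w2.png")
cv2.imwrite("pics/v2.png",np.clip(np.hstack([cv2.resize(a,(400,400)),cv2.resize(b[:,80:560],(400,400))])*1.5,0,255).astype(np.uint8))
```

```text
False [0.57074408 0.24974626 0.0748877 ]
gap 0.03472457020092518 grip 79.33501448482275
gap 0.03493110453671136 [-0.1729008   0.29308398 -1.00109008] 7.575
[ 0.55881681 -0.22705096  0.16630081] [-0.07499708  0.03403845 -1.00855508] 0.03470777408220443 9.625
```

View pics/v2.png

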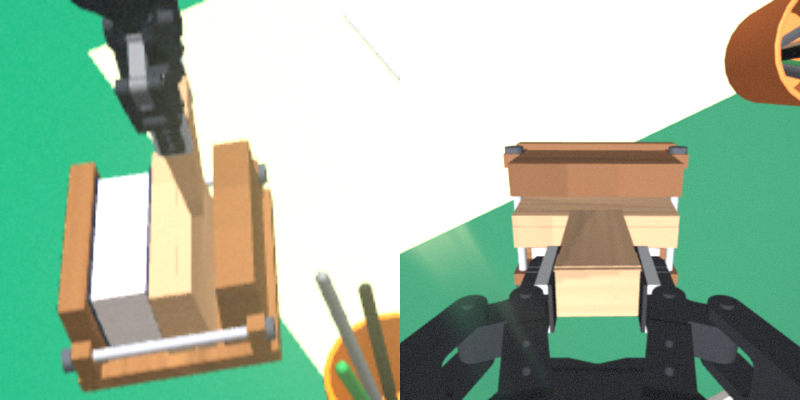

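The wedge is held with a 34.7 mm gap and is parallel to the slot, its tip just above the mouth. I'll lower it by feel.

Run:
```python
from h import *
s=np.array([.5586,-.2275])
p=pose("w2")
T=plane("wrist",[[80+170*1.2,209*1.2],[80+232*1.2,209*1.2]],.0995,p); E=plane("wrist",[[80+113*1.2,195*1.2],[80+280*1.2,195*1.2]],.08,p)
print("tip edge",T.mean(0),"cheek edge",E.mean(0))
n=np.array([np.sin(np.radians(23.4)),np.cos(np.radians(23.4))])
print("across from slot mid: tip edge %.4f (exp .004) cheek %.4f (exp .0077)"%((T.mean(0)[:2]-s)@n,(E.mean(0)[:2]-s)@n))
h=env.servo_line([*s,.0669+.018],vel=.02,force_limit=5)
z=env.get_tcp_pos()[2]; print(h,"tip below mouth",.08-(z-.0669),env.get_wrist_force(),env.get_torque(),env.get_finger_gap(),env.get_time())
```

```text
tip edge [ 0.56403959 -0.2243617   0.0995    ] cheek edge [ 0.56279039 -0.21918401  0.08      ]
across from slot mid: tip edge 0.0050 (exp .004) cheek 0.0093 (exp .0077)
True tip below mouth 0.04585006854018604 [ 2.84841167 -1.94722913  0.05387486] [-0.36646203 -0.72769992 -0.16123237] 0.03483399308482896 12.55
```

Touch came at 46 mm, inside the expected 30–60 mm. The wedge should be seated by the walls, so I'll let go so it can self-centre, and then push on its top with closed fingers.

Run:
```python
from h import *
s=np.array([.5586,-.2275])
env.set_gripper(.06); p=env.get_tcp_pos(); env.servo_line([p[0],p[1],.165],vel=.1); snap("w3"); env.set_gripper(0.0,40)
cv2.imwrite("pics/s3.png",env.get_image("scene")[:,:,::-1])
env.wait(.2); print(env.get_tcp_pos(),env.get_wrist_force(),env.get_finger_gap(),env.get_time())
a=cv2.imread("pics/s3.png")[200:380,80:260]; b=cv2.imread("pics/w3.png")
cv2.imwrite("pics/v3.png",np.clip(np.hstack([cv2.resize(a,(400,400)),cv2.resize(b[:,80:560],(400,400))])*1.5,0,255).astype(np.uint8))
```

```text
[ 0.5580216  -0.22755366  0.16499668] [0.54782485 0.08070102 0.26120267] 0.00020969358452754144 14.6083
```

View pics/v3.png

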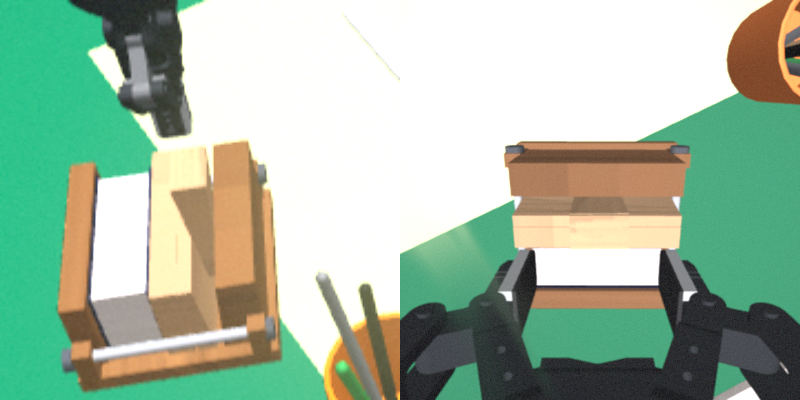

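The wedge stands upright in mid-slot, at (180,190) in the left half. I'll push down slowly on its top.

Run:
```python
from h import *
s=np.array([.5586,-.2275]); n=np.array([np.sin(np.radians(23.4)),np.cos(np.radians(23.4))])
s=s+.001*n
f0=np.array(env.get_wrist_force()); st=lambda t:print(t,np.round(env.get_tcp_pos(),4),np.round(env.get_wrist_force()-f0,2),env.get_time())
env.servo_line([*s,.137],vel=.03); st("above")
print(env.servo_line([*s,.110],vel=.006,force_limit=3)); st("touch")
z=env.get_tcp_pos()[2]
for k in range(40):
    if env.get_wrist_force()[2]-f0[2]>18.5: break
    z-=.0004; env.servo_line([*s,z],vel=.004,force_limit=10)
    if k%4==0: st(k)
st("end")
```

```text
above [ 0.5591 -0.2266  0.1372] [-0.13  0.11  0.06] 15.6917
True
touch [ 0.5589 -0.2266  0.129 ] [-0.67  0.53  3.18] 17.5167
0 [ 0.5591 -0.2267  0.1288] [-1.51 -0.28  5.73] 17.7667
4 [ 0.5593 -0.2269  0.1277] [-1.84 -0.18  9.54] 18.7667
8 [ 0.5597 -0.2271  0.1267] [-3.23 -0.7  17.47] 19.7667
end [ 0.5598 -0.2272  0.1263] [-3.84 -0.88 20.49] 20.2667
```

Run:
```python
from h import *
env.wait(.3); print(env.get_wrist_force())
p=env.get_tcp_pos(); env.servo_line([p[0],p[1],.21],vel=.06); env.wait(.3); print(env.get_wrist_force(),env.get_time())
snap("w4"); cv2.imwrite("pics/s4.png",env.get_image("scene")[:,:,::-1])
a=cv2.imread("pics/s4.png")[160:380,80:460]; b=cv2.imread("pics/w4.png")
cv2.imwrite("pics/v4.png",np.clip(np.hstack([cv2.resize(a,(450,260)),cv2.resize(b[90:350,150:500],(350,260))])*1.5,0,255).astype(np.uint8))
```

```text
[-2.66578024 -0.57336244 19.64329544]
[-0.41660833 -0.0620986   0.41702866] 22.4417
```

View pics/v4.png

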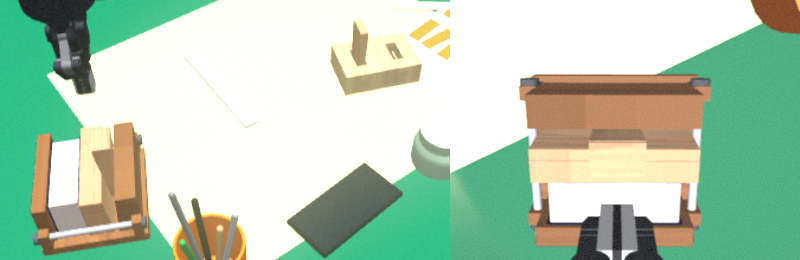

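The wedge stands upright and centred in the slot, the thin wedge is still in the stand, and the bystanders haven't moved. The arm is clear, so I'm handing in.

```bash
python3 -c "
from workcell import env
print(env.hand_in())"
```

```text
the job is handed in; nothing more can be done
None
```

The thick wedge is standing in the middle of the press slot, pushed down with about 20 N and let go; the thin wedge and the bystanders look unmoved, and I handed the job in just after 22.4 s on the robot's clock without getting a verdict back.

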